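# Regrip a homogeniser probe on a sloped rest and hang it in the drip rack

### The job

Lay the homogeniser probe in the sloped rest, handle end up and its tip down at the stop, and let go of it there, so that it can be gripped afresh at a new angle. Then take it from the rest and hang it upright, tip down, in the free slot of the drip rack, its shoulder flat on the plate behind the raised front lip, and let go. Leave the other things on the worktop where they are.

Things in the scene. Friction and masses are not known exactly. Their poses are not given: they have to be found in the camera images.
- probe: Loose homogeniser probe, 0.16 kg: grey square handle 28x28x56 mm in line with a steel shaft, 14 mm diameter, 100 mm long. Origin on its axis at the shoulder (handle meets shaft). x runs from tip (x=-100) to handle end (x=+56; short stub beyond is look only); y, z are square to the handle's flats. Starts lying on a flat, axis level 14 mm up, handle to the robot's left, shaft off the worktop.
- probe_tip (a point): Tip of the probe's shaft, on the axis, 100 mm from the shoulder; axes as the probe's. (The probe's centre of mass is inside the handle, about 18 mm past the shoulder.)
- rest: Fixed sloped rest: base plate 160x70x8 mm; on posts over it a bed 20 mm wide rising at 45 degrees towards the rest's +x. Origin on the worktop, z up. The probe lies in the plane y=0, axis from rest_low up to rest_shoulder, along (0.707,0,0.707) of the rest; it lies stably when let go. The handle's sides (bed is narrower) and its last 20 mm are open to the fingers.
- rest_low (a point): Point of the sloped rest where the probe's tip belongs, 45 mm above the worktop, at x=-50 mm of the rest; axes as the rest's (level). A white stop plate 34 mm wide, reaching 6 mm above the axis, stands square across the axis just below it. An open 90 degree V, 29 mm wide at its mouth level with the axis, carries the shaft 17 to 43 mm from here.
- rest_shoulder (a point): Point of the sloped rest where the probe's shoulder belongs, 100 mm up the slope from rest_low, 116 mm above the worktop; axes as the rest's (level). A rubber pad 20 mm wide, 14 mm below the axis, carries the handle from 2 to 36 mm past this point.
- rack: Fixed drip rack: level white plate 80x140 mm, 8 thick, top 135 mm above the worktop, on an upright at its back and a base plate 8 mm thick. Slots 18 mm wide at y=+40 (free) and y=-40 mm (a fixed stirrer, black head 26 mm wide, 40 high), open to the rack's -x, towards the robot, from x=-30 to +9. Lip on the front edge 5 mm high, x=-30 to -26, cut at the slots. Origin on the worktop, z up.
- rack_slot (a point): Centre of the seat of the free slot, on the top face of the plate (135 mm above the worktop), 26 mm behind the back of the lip: the probe's shoulder belongs here; axes as the rack's.
- cell_dish: Bystander: flat clear dish 64 mm wide, 24 mm high; origin under its centre.
- tape_roll: Bystander: roll of black tape 53 mm wide, 19 mm high; origin under its centre.
- timer: Bystander: flat white timer 58 x 62 x 14 mm; origin under its centre.
- vial: Bystander: brown vial 22 mm wide, 50 mm high; origin under its centre.
- dropper: Bystander: dropper bottle 26 mm wide, 78 mm high; origin under its centre.
- slide_box: Bystander: slide box 33 x 83 x 30 mm; origin under its centre.
- steel_bowl: Bystander: steel bowl 147 mm wide, 56 mm high, behind the rack; origin under its centre.

How it is judged:
On the way:
1. the probe lies in the sloped rest, tip and shoulder each within 10 mm of their places, and the fingers do not touch it (distance between probe_tip and rest_low below 0.01 m and distance between probe and rest_shoulder below 0.01 m and contact force between the fingers and probe below 0.05 N), for 0.3 s.
At the end, for the whole second after the job is handed in: The probe hangs at rest, released, in the free slot of the rack: shoulder within 15 mm of the slot's seat seen from above and within 4 mm of the plate's top in height, handle up and within 0.1 rad of upright (horizontal distance between probe and rack_slot below 0.015 m and z of probe in the frame of rack_slot between -0.004 and 0.004 m and angle between probe's own x axis and vertical below 0.1 rad and linear speed of probe below 0.01 m/s); the robot touches nothing.
It fails at once if a bystander was moved by more than 30 mm (distance of any of cell_dish, tape_roll, timer, vial, dropper, slide_box, steel_bowl from where it was at the start of the episode above 0.03 m).
It also fails if it takes over 62 s, if anything falls off the work surface, if the arm or the gripper's body presses on something with over 40 N, if the wrist force passes 120 N, or if a joint passes its speed limit or range.

### The arm

A 6-joint arm with a two-finger parallel gripper is mounted at the origin on a cart in front of the work surface, level with it; the furniture and walls round the work are solid. World frame = base frame: x ahead of the robot, y to its left, z up, the work surface at z = 0. Lengths are in m, angles in rad, forces in N, time in s.
With the tool pointing down it reaches from about 0.35 to 0.95 m from the base axis. Payload 17.4 kg.
Tool frame: the origin (TCP) lies midway between the tips of the shut fingers; the grasp point (between the pads) lies 19 mm behind it (env.grasp_offset is the z of the grasp point in the tool frame, in m); z points along the fingers, y is the line along which they close (so a half turn about z gives the same grasp; the last joint's range is limited). The gripper opens to 93 mm and grips with 3 to 60 N. Pads are 15 mm wide; open, the fingers measure 128 mm over their backs; the gripper's body (75 mm by 188 mm) begins 65 mm behind the grasp point.
Start: joints at [1.184, 0.116, 1.442, -0, 1.584, -0.038], TCP at [0.231, 0.634, 0.219] pointing down, gripper open.
Joint ranges: [-2.83, 2.83], [-0.83, 2.19], [0.07, 2.5], [-1.14, 4.28], [0.01, 3], [-2.97, 2.97]. Speed limits (rad/s): [1.89, 1.89, 2.22, 3.14, 3.14, 3.14].

### API

Orientations are given as a 3x3 rotation matrix whose columns are the frame's x, y, z axes.
In Python, from rig import env, kin, optics, job gives the robot as it stands. Calls block until the motion is done:
- env.move_pose(position, orientation): joint-space move of the TCP to a pose.
- env.movel(position, rot=None, v=0.15): straight line of the TCP; rot=None keeps the orientation; v is the mean speed in m/s.
- env.move_j(angles): joint-space move.
- env.gripper_to(opening, f_grip=None): opening from 0.0 (shut) to 1.0 (fully open); f_grip is the grip in N (None keeps the last); returns when the fingers have stopped.
- env.dwell(seconds).
- kin.ik(position, orientation): joint angles nearest the present ones, or None.
- env.state(): the state.
- optics.get_image(name): name is "scene" or "top" or "wrist"; returns (picture, depth): 400x640x3 uint8, red, green, blue; 400x640 float32, m along the optical axis (not along the pixel's ray), 0 where there is no reading.
- optics.get_calibration(name): a dict with "mtx" (3x3 intrinsics, pixels), "extrinsics" (4x4, takes a point from camera to world coordinates); the wrist camera has in their place "tool_from_camera" (4x4, takes a point from camera to tool coordinates, whose origin is the TCP and whose axes are the flange's). Camera axes: x right, y up, looking along -z (the intrinsics and any distortion apply to the point x, -y, -z); pixel columns grow to the right and rows downward; lengths in m; the calibration is good to about 2 mm. A picture is of the moment at which its call begins: read the wrist's pose just before it. get_calibration takes no time and is no camera call.
A pose or a line that the arm cannot do raises env.IKError and nothing moves.
- job.sign_off(): hands the job in; it is judged then, once.
The state is a dict: "t": time; "joint_positions": joint angles; "joint_vel": joint speeds; "joint_torque": joint torques, N m; "position": TCP position; "tcp_rot": TCP orientation; "ft_force": force on the tool from outside, world axes, zero at the start; "wrist_torque": the same for the moment, N m; "width": opening from 0.0 (shut) to 1.0 (fully open); "finger_force": force on a finger pad.
Only numpy, scipy, OpenCV 4.12 (cv2) and the standard library are available. Lean on these libraries where they do the work, as an engineer would, in place of code of your own. Each camera call takes 0.05 s, during which the arm holds its last target. There are 200 camera calls.

## Working session

There is one attempt and no reset: what is moved stays moved. The work goes in short steps, each a Python script; the robot and the scene stay as the last script left them, time stands still between calls to the robot, and variables do not carry over. Pictures are saved under pics/ and viewed, at most 10 in all, crops included, and the job is handed in when it is done.

```bash
ls; mkdir -p pics; cat > h.py <<'E'
import numpy as np, cv2
from rig import env, kin, optics, job
def shot(name, fn=None):
    im,d=optics.get_image(name)
    if fn: cv2.imwrite('pics/'+fn,cv2.cvtColor(im,cv2.COLOR_RGB2BGR))
    np.savez('pics/%s.npz'%(fn or name),im=im,d=d)
    return im,d
def cloud(name,d,T=None):
    c=optics.get_calibration(name); K=np.array(c['mtx'])
    T=np.array(c['extrinsics']) if T is None else T
    v,u=np.mgrid[0:d.shape[0],0:d.shape[1]]
    dist=c.get('dist',None)
    x=(u-K[0,2])/K[0,0]*d; y=(v-K[1,2])/K[1,1]*d
    p=np.stack([x,-y,-d,np.ones_like(d)],-1)@T.T
    p=p[...,:3]; p[d<=0]=np.nan
    return p
E
python3 - <<'E'
from h import *
for n in ['scene','top']:
    im,d=shot(n,n+'.png'); c=optics.get_calibration(n); print(c, im.shape)
print(optics.get_calibration('wrist')); print(env.state()); print(env.grasp_offset)
E
```

```text
pics
{'mtx': array([[484.90187991,   0.        , 315.11513798],
       [  0.        , 484.90187991, 199.54356514],
       [  0.        ,   0.        ,   1.        ]]), 'extrinsics': array([[-8.61641994e-01,  3.88306787e-01, -3.26788789e-01,
        -2.84019008e-02],
       [-5.07516333e-01, -6.59880718e-01,  5.54061918e-01,
         1.08098002e+00],
       [-4.95617407e-04,  6.43253664e-01,  7.65652975e-01,
         1.53219024e+00],
       [ 0.00000000e+00,  0.00000000e+00,  0.00000000e+00,
         1.00000000e+00]])} (400, 640, 3)
{'mtx': array([[472.52999339,   0.        , 318.34186613],
       [  0.        , 472.52999339, 206.23434869],
       [  0.        ,   0.        ,   1.        ]]), 'extrinsics': array([[ 0.02728644,  0.99243392, -0.11970952,  0.40775934],
       [-0.99958252,  0.02595086, -0.01270187,  0.03639226],
       [-0.0094992 ,  0.12000614,  0.9927277 ,  1.60248039],
       [ 0.        ,  0.        ,  0.        ,  1.        ]])} (400, 640, 3)
{'mtx': array([[293.39864884,   0.        , 318.74612979],
       [  0.        , 293.39864884, 198.11356657],
       [  0.   
[... 517 characters left out ...]
397761e+00, -3.77982511e-02]), 'joint_vel': array([ 0.00107012, -0.00028619, -0.00103568,  0.00085152, -0.00021675,
       -0.00058892]), 'joint_torque': array([ 2.48297227e-03, -7.22889876e+01, -6.23865938e+01,  7.82662374e-02,
        2.25852476e-02, -9.81475978e-05]), 'position': array([0.23064248, 0.63419348, 0.21800157]), 'tcp_rot': array([[-9.39784105e-01,  3.41768503e-01, -3.55040060e-04],
       [ 3.41768687e-01,  9.39783655e-01, -9.19981310e-04],
       [ 1.92402099e-05, -9.85925387e-04, -9.99999514e-01]]), 'ft_force': array([-0.23914811, -0.62103911,  0.23867205]), 'wrist_torque': array([0.00367572, 0.04743848, 0.03184699]), 'finger_force': 0.0, 'width': 1.0032965311189608}
-0.0188
```

View pics/top.png

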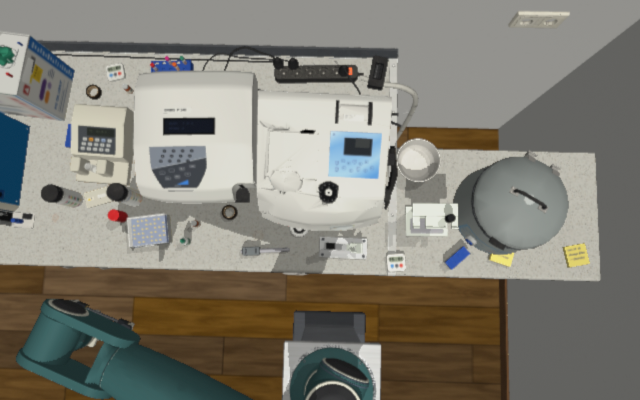

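View pics/scene.png

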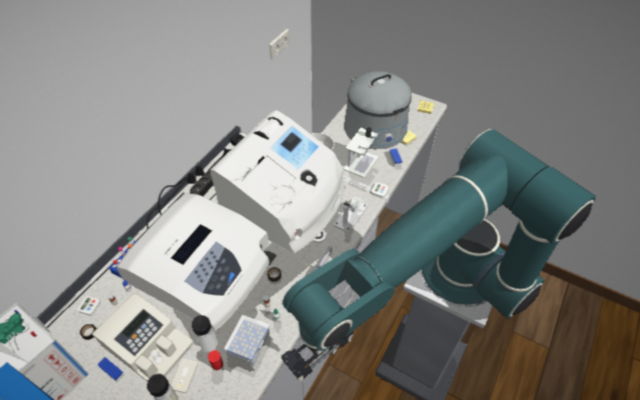

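The top view shows the probe at about (265,250), the rest at (343,247) and the rack at (432,220), in front of machines. I'll crop, enlarge and measure these.

```bash
python3 - <<'E'
from h import *
z=np.load('pics/top.png.npz'); im,d=z['im'],z['d']
c=cv2.resize(im[195:275,235:475],None,fx=3.3,fy=3.3,interpolation=cv2.INTER_CUBIC)
p=cloud('top',d)
hh=p[195:275,235:475,2]; h=np.clip(np.nan_to_num(hh)/0.18*255,0,255).astype(np.uint8)
h=cv2.resize(cv2.applyColorMap(h,cv2.COLORMAP_JET),None,fx=3.3,fy=3.3,interpolation=cv2.INTER_NEAREST)
cv2.imwrite('pics/c1.png',np.vstack([c[...,::-1],h]))
for u,v in [(265,250),(250,251),(285,250),(343,247),(325,247),(362,247),(432,220),(449,218),(415,220),(397,262),(300,230),(380,240),(229,212)]:
    print(u,v,p[v,u].round(4))
np.set_printoptions(linewidth=250)
print((p[240:258:2,238:296:2,2]*1000).round())
E
```

```text
265 250 [0.4467 0.2307 0.0204]
250 251 [0.4417 0.2782 0.0362]
285 250 [0.4485 0.1637 0.0226]
343 247 [ 0.4618 -0.027   0.0763]
325 247 [0.4585 0.0311 0.1252]
362 247 [ 0.4644 -0.0903  0.049 ]
432 220 [ 0.5504 -0.2983  0.14  ]
449 218 [ 0.5548 -0.3427  0.1708]
415 220 [ 0.5492 -0.2461  0.1377]
397 262 [ 0.419  -0.21    0.0174]
300 230 [ 0.5181  0.117  -0.0007]
380 240 [ 0.4912 -0.1541  0.0051]
229 212 [ 0.5733  0.3618 -0.0013]
[[ -1.  -0.   0.   2.  -0.  -5.   2.   6.   4. -11.   7.   3.  -0.   1.   2.   1.  -7.  -4.   4.  -4.   3.   2.   0.  -3.  -1.   6.   3.  -0.   9.]
 [ -2.   0.   6.  -1.  -3.   0.  -5.  -5.   8.   4.  -5.  -3.  -4.   5.   7.   5.   4.   4.   0.  -1.   4.   0.   1.  -2.   1.   3.  -6.   4.   3.]
 [ -2.  -6.  -5.  -1.   1.   4.   1.  -5.   2.   0.   0.  -1.   1.   0.  -2.  -5.   7.  -4.  -5.   7.  -1.  -0.  -4.   0.   0.   6.  -2.  10.  -1.]
 [  3.  -1.   5.   0.  -3.   3.   4.   1.  -0.   1.   3.  -0.   5.   6.   4.  -5.  -1.   0.  -2.  -5.  -1.   1.  -0.  -0.  -3.   2.   1.  -7.   3.]
 [ -3.   1.  -2.  23.  27.  29.  28.  32.  27.  25.  28.  -7.   3.   6.   0.  -2.  16.  19.  13.  15.  15.  18.  17.  24.  24.  20.   5.   2.   5.]
 [  2.   1.  21.  26.  28.  26.  20.  26.  30.  21.  30.  22.  18.  19.  26.  21.  25.  26.  24.  22.  28.  21.  17.  18.  21.  13.   2.  -1.   2.]
 [ -2.  -1.  22.  29.  nan  32.  27.  26.  22.  36.  29.  19.  19.  23.  15.  16.  13.  10.  19.  -2.   1.  -2.   2.   1.  -3.   4.   5.   3.  -5.]
 [  3.  -3.  13.  25.  31.  24.  21.  36.  29.  28.  27.   6.   2.  -3.  -3.  -6.  -1.   2.   1.   0.   2.  -8.   4.   4.  -4.  -0.   5.   0.   0.]
 [ -7.   6.  -0.  -0.  -4.   0.   2.  -4.  -1.  -4.   6.   1.  -1.   2.   1.   2.   5.   9.  -6.  nan  -2.   5.   4.   1.  -4.   3.  -0.   2.   0.]]
```

View pics/c1.png

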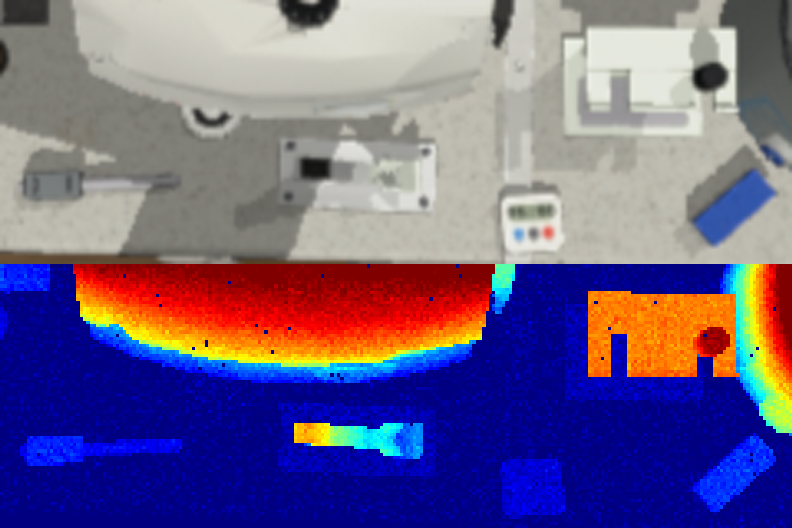

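The rest's high end points left (+y), like the probe's handle, and the rack's free slot is its left one, opening towards the robot. Next are two close wrist shots, plus a check of the machine's clearance profile near the rest.

```bash
cat > shots.py <<'E'
from h import *
np.set_printoptions(linewidth=200,suppress=True)
z=np.load('pics/top.png.npz'); p=cloud('top',z['d'])
for y in np.arange(-.2,.36,.04):
    m=abs(p[...,1]-y)<.02
    q=p[m]; q=q[(q[:,0]>.49)&(q[:,0]<.8)]
    print('y%.2f'%y,[ (h,round(float(np.percentile(q[q[:,2]>h][:,0],1)),3)) for h in (.03,.08,.12,.16,.2,.24,.28) if (q[:,2]>h).sum()>5])
R=np.array([[-1,0,0],[0,1,0],[0,0,-1.]])
for i,P in enumerate([(.40,.12,.25),(.40,-.2,.30)]):
    env.move_pose(P,R); env.dwell(.3); s=env.state()
    im,d=shot('wrist','w%d.png'%i)
    T=np.eye(4);T[:3,:3]=s['tcp_rot'];T[:3,3]=s['position']
    T=T@np.array(optics.get_calibration('wrist')['tool_from_camera'])
    np.savez('pics/w%d_T.npz'%i,T=T); print(s['t'],s['position'],s['joint_positions'].round(2))
E
python3 shots.py
```

```text
y-0.20 [(0.03, 0.649), (0.08, 0.65), (0.12, 0.7)]
y-0.16 [(0.03, 0.575), (0.08, 0.576), (0.12, 0.578), (0.16, 0.595), (0.2, 0.65), (0.24, 0.736)]
y-0.12 [(0.03, 0.548), (0.08, 0.555), (0.12, 0.557), (0.16, 0.583), (0.2, 0.642), (0.24, 0.734)]
y-0.08 [(0.03, 0.537), (0.08, 0.546), (0.12, 0.548), (0.16, 0.572), (0.2, 0.644), (0.24, 0.736)]
y-0.04 [(0.03, 0.526), (0.08, 0.536), (0.12, 0.541), (0.16, 0.569), (0.2, 0.643), (0.24, 0.731)]
y0.00 [(0.03, 0.522), (0.08, 0.532), (0.12, 0.537), (0.16, 0.564), (0.2, 0.649), (0.24, 0.74)]
y0.04 [(0.03, 0.525), (0.08, 0.531), (0.12, 0.539), (0.16, 0.566), (0.2, 0.653), (0.24, 0.742)]
y0.08 [(0.03, 0.526), (0.08, 0.533), (0.12, 0.539), (0.16, 0.57), (0.2, 0.646), (0.24, 0.757)]
y0.12 [(0.03, 0.531), (0.08, 0.536), (0.12, 0.544), (0.16, 0.577), (0.2, 0.665), (0.24, 0.76)]
y0.16 [(0.03, 0.535), (0.08, 0.544), (0.12, 0.552), (0.16, 0.585), (0.2, 0.689), (0.24, 0.758)]
y0.20 [(0.03, 0.546), (0.08, 0.555), (0.12, 0.564), (0.16, 0.593), (0.2, 0.651), (0.24, 0.746)]
y0.24 [(0.03, 0.559), (0.08, 0.566), (0.12, 0.576), (0.16, 0.603), (0.2, 0.649), (0.24, 0.747)]
y0.28 [(0.03, 0.638), (0.08, 0.658), (0.12, 0.69)]
y0.32 [(0.03, 0.611), (0.08, 0.638), (0.12, 0.68)]
y0.36 [(0.03, 0.605), (0.08, 0.621), (0.12, 0.675)]
2.3583 [0.40001643 0.12024213 0.24990717] [ 0.23 -0.47  1.9   0.    1.71 -1.34]
3.9417 [ 0.40022967 -0.19942595  0.29995978] [-0.52 -0.4   1.77  0.    1.77 -2.09]
```

View pics/w0.png

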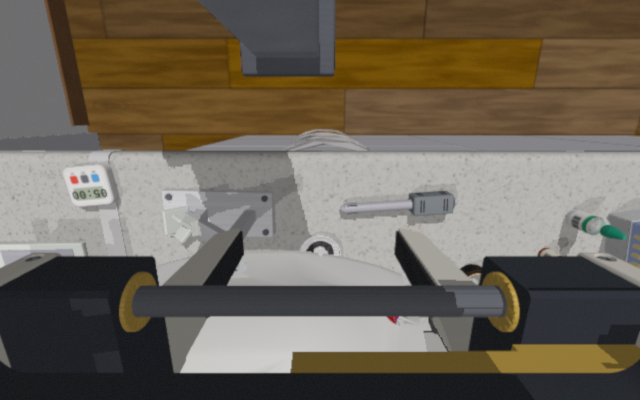

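View pics/w1.png

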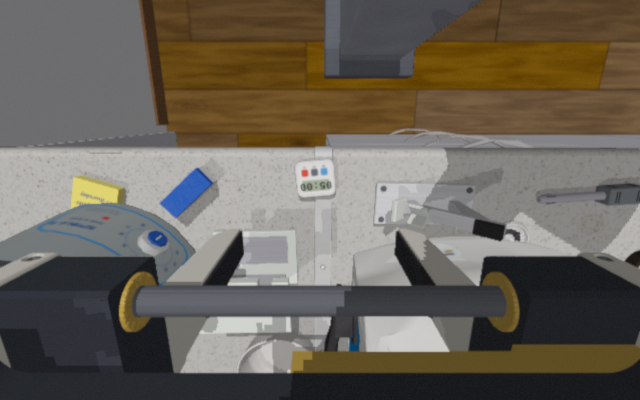

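In w0 the probe's handle is at (433,203) and its shaft ends at (342,208). The rest's base spans (162,191) to (275,237), with its stop at the left. In w1 the rack plate is partly hidden by the fingers at (255,270). I'll fit the geometry numerically.

```bash
cat > fit.py <<'E'
from h import *
np.set_printoptions(linewidth=200,suppress=True)
from scipy import ndimage as ni
def load(i):
    z=np.load('pics/w%d.png.npz'%i); return z['im'],z['d'],np.load('pics/w%d_T.npz'%i)['T']
def ray(n,uv,zp,T):
    K=np.array(optics.get_calibration(n)['mtx']); uv=np.atleast_2d(uv).astype(float)
    dr=np.c_[(uv[:,0]-K[0,2])/K[0,0],-(uv[:,1]-K[1,2])/K[1,1],-np.ones(len(uv))]@T[:3,:3].T
    o=T[:3,3]; return o+dr*((zp-o[2])/dr[:,2])[:,None]
def rect(q):
    (c,s,a)=cv2.minAreaRect((q[:,:2]*1000).astype(np.float32)); return np.round(c,1),np.round(s,1),round(a,2)
Tt=np.array(optics.get_calibration('top')['extrinsics'])
zt=np.load('pics/top.png.npz'); pt=cloud('top',zt['d'])
if __name__=='__main__':
  for i in (0,1):
    im,d,T=load(i); p=cloud('wrist',d,T)
    t=p[150:180,480:560] if i==0 else p[225:240,330:350]
    print('table z',np.nanmedian(t[...,2]),np.nanstd(t[...,2]))
    for nm,(x0,x1,y0,y1,z0,z1) in dict(handle=(.40,.5,.235,.31,.014,.05),shaft=(.4,.5,.13,.225,.01,.05),base=(.38,.51,-.14,.09,.004,.2),bed=(.38,.51,-.14,.09,.03,.2)).items():
        m=(p[...,0]>x0)&(p[...,0]<x1)&(p[...,1]>y0)&(p[...,1]<y1)&(p[...,2]>z0)&(p[...,2]<z1)
        m=ni.binary_opening(m) if nm!='shaft' else m
        q=p[m]
        if len(q)>20:
            print(i,nm,len(q),q.mean(0).round(4),'top',np.percentile(q[:,2],[5,50,95]).round(3),rect(q))
            l=np.polyfit(q[:,1],q[:,0],1); print('   x=%.4f*y+%.4f'%tuple(l))
  # rack plate, top cam
  for nm,p,(y0,y1) in (('top',pt,(-.37,-.2)),('w1',p,(-.37,-.2))):
    m=(p[...,0]>.48)&(p[...,0]<.62)&(p[...,1]>y0)&(p[...,1]<y1)&(p[...,2]>.12)&(p[...,2]<.15)
    q=p[m]; print(nm,'rack',len(q),q.mean(0).round(4),rect(q))
  im,d,T=load(0)
  crop=cv2.resize(im[175:250,150:290],None,fx=5.5,fy=5.5,interpolation=cv2.INTER_CUBIC); cv2.imwrite('pics/c2.png',crop[...,::-1])
  for c in [(162,191),(272,192),(275,237),(165,235)]: print(c,ray('wrist',c,.008,T).round(4))
  for b in ['top']:
    for c in [(280,137),(437,141),(434,212),(278,205)]:
      uv=(c[0]/3.3+235,c[1]/3.3+195); print(uv,ray('top',uv,.008,Tt).round(4))
E
python3 fit.py
```

```text
table z -0.000674271712437835 0.04247639412631033
0 handle 1001 [0.4438 0.2744 0.0258] top [0.017 0.027 0.029] (array([445.7, 272.3]), array([28.4, 75.1]), 3.65)
   x=-0.0731*y+0.4638
0 shaft 499 [0.4506 0.189  0.019 ] top [0.015 0.02  0.021] (array([451.6, 189. ]), array([13.7, 72.9]), 3.84)
   x=-0.0762*y+0.4650
0 base 4893 [ 0.4575 -0.0208  0.0243] top [0.006 0.008 0.075] (array([465.4, -26.2]), array([159.5,  70. ]), 89.01)
   x=0.0847*y+0.4593
0 bed 1544 [ 0.4622 -0.0364  0.0585] top [0.034 0.061 0.086] (array([465.4, -29.7]), array([116.9,  34.2]), 89.28)
   x=-0.0215*y+0.4614
table z -1.3080819766031482e-05 0.0008974103838045505
1 handle 781 [0.4441 0.2683 0.0254] top [0.017 0.027 0.029] (array([445.9, 269.5]), array([28.9, 68.4]), 3.65)
   x=-0.0865*y+0.4673
1 shaft 435 [0.4505 0.1866 0.0191] top [0.014 0.02  0.022] (array([451.7, 188.3]), array([13.7, 74.1]), 4.14)
   x=-0.0757*y+0.4646
1 base 4861 [ 0.4586 -0.0276  0.0418] top [0.007 0.011 0.122] (array([465.5, -26.8]), array([160. ,  70.7]), 89.25)
   x=-0.0482*y+0.4572
1 bed 2284 [ 0.4636 -0.02    0.0793] top [0.035 0.074 0.127] (array([466.1, -26. ]), array([125.8,  33.5]), 87.92)
   x=-0.0150*y+0.4633
top rack 896 [ 0.5667 -0.3006  0.1358] (array([ 564.5, -304.4]), array([ 79.8, 130.2]), 0.61)
w1 rack 1791 [ 0.581  -0.2903  0.1349] (array([ 567.7, -297.6]), array([ 80.2, 123.1]), 1.12)
(162, 191) [[ 0.4301 -0.1025  0.008 ]]
(272, 192) [[0.4313 0.0548 0.008 ]]
(275, 237) [[0.5008 0.0564 0.008 ]]
(165, 235) [[ 0.4978 -0.1076  0.008 ]]
(319.8484848484849, 236.5151515151515) [[0.4973 0.0489 0.008 ]]
(367.42424242424244, 237.72727272727272) [[ 0.4975 -0.1114  0.008 ]]
(366.5151515151515, 259.24242424242425) [[ 0.4254 -0.1094  0.008 ]]
(319.24242424242425, 257.1212121212121) [[0.4282 0.0491 0.008 ]]
```

View pics/c2.png

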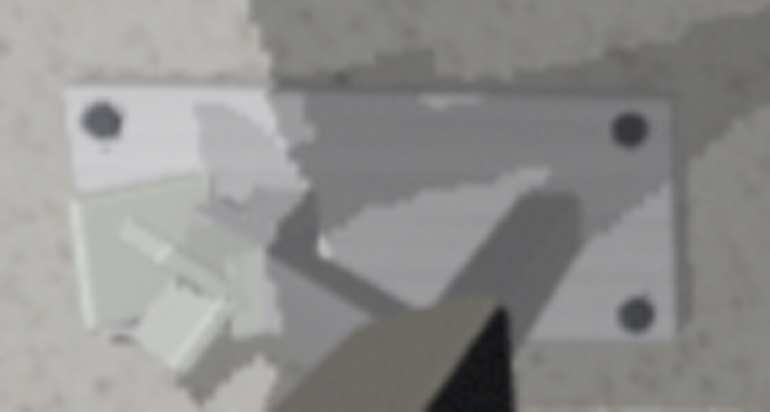

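The rest fits as (0.4655,-0.0265), with its x axis at about 89.2°, and its 160x70 size matches. The probe's axis is turned 4° from y. The rack needs a flipped, unobstructed shot. I'll also work out the probe's shoulder and tip and check the rest's stop.

```bash
cat > s3.py <<'E'
from fit import *
R=np.array([[1,0,0],[0,-1,0],[0,0,-1.]])
env.move_pose((.40,-.25,.36),R); env.dwell(.3); s=env.state()
im,d=shot('wrist','w2.png')
T=np.eye(4);T[:3,:3]=s['tcp_rot'];T[:3,3]=s['position']
T=T@np.array(optics.get_calibration('wrist')['tool_from_camera']); np.savez('pics/w2_T.npz',T=T)
print(s['t'],s['joint_positions'].round(2))
p=cloud('wrist',d,T)
m=(p[...,0]>.48)&(p[...,0]<.64)&(p[...,1]>-.4)&(p[...,1]<-.2)&(p[...,2]>.125)&(p[...,2]<.142)
q=p[m]; print('rack',len(q),q.mean(0),rect(q))
vu=np.argwhere(m); print('px',vu.min(0),vu.max(0))
for x in np.arange(.525,.61,.005):
    k=m&(abs(p[...,0]-x)<.0025); y=np.sort(p[k][:,1]); 
    if len(y)<5: continue
    g=np.diff(y); print('%.3f'%x,'y %.4f..%.4f'%(y[0],y[-1]),[(round(float(y[j]),4),round(float(y[j+1]),4)) for j in np.where(g>.006)[0]])
# probe profile along axis
for i in (0,1):
    _,d0,T0=load(i); p=cloud('wrist',d0,T0); u=np.array([-np.sin(np.radians(4)),np.cos(np.radians(4)),0]); n=np.array([u[1],-u[0],0])
    q=p[(p[...,0]>.4)&(p[...,0]<.5)&(p[...,1]>.1)&(p[...,1]<.34)&(p[...,2]>.012)&(p[...,2]<.04)]
    a=q@u;b=q@n
    print('tip/end',np.percentile(a,[.3,99.7]))
    for lo in np.arange(.09,.27,.004):
        k=(a>lo)&(a<lo+.004)
        if k.sum()>3: print('%.3f:%.1f w%.0f z%.0f'%(lo+.002,1000*np.mean([b[k].min(),b[k].max()]),1000*np.ptp(b[k]),1000*np.median(q[k,2])),end=' | ')
    print()
_,d1,T1=load(1); p=cloud('wrist',d1,T1)
for y in np.arange(-.12,.06,.005):
    k=(abs(p[...,1]-y)<.0025)&(p[...,0]>.42)&(p[...,0]<.51)&(p[...,2]>.02); q=p[k]
    if len(q)>3: print('y%.3f x%.3f..%.3f z%.3f..%.3f'%(y,q[:,0].min(),q[:,0].max(),np.median(q[:,2]),q[:,2].max()))
E
python3 s3.py
```

```text
6.8667 [-0.61 -0.33  1.62 -0.    1.84  0.96]
rack 7275 [ 0.57123567 -0.30470525  0.13469911] (array([ 567.5, -318.2]), array([ 79.6, 164.9]), 1.07)
px [  0 308] [ 74 451]
0.525 y -0.2932..-0.2366 [(-0.2759, -0.2563)]
0.530 y -0.3757..-0.2365 [(-0.3552, -0.3367), (-0.2757, -0.2574)]
0.535 y -0.3756..-0.2365 [(-0.3552, -0.3364), (-0.2758, -0.2562)]
0.540 y -0.3755..-0.2366 [(-0.3549, -0.3372), (-0.2757, -0.2562)]
0.545 y -0.3763..-0.2366 [(-0.3548, -0.3484), (-0.2757, -0.2562)]
0.550 y -0.3754..-0.2367 [(-0.353, -0.3383), (-0.2755, -0.2561)]
0.555 y -0.3750..-0.2367 [(-0.3607, -0.3346), (-0.2754, -0.2561)]
0.560 y -0.3758..-0.2367 [(-0.3673, -0.3336), (-0.2753, -0.2561)]
0.565 y -0.3753..-0.2367 [(-0.3701, -0.3353)]
0.570 y -0.3752..-0.2368 [(-0.3694, -0.3406)]
0.575 y -0.3996..-0.2356 [(-0.3996, -0.3751), (-0.3678, -0.3462)]
0.580 y -0.3999..-0.2356 [(-0.3994, -0.3753)]
0.585 y -0.4000..-0.2357 [(-0.3989, -0.3747)]
0.590 y -0.3999..-0.2357 [(-0.3979, -0.3756)]
0.595 y -0.3998..-0.2358 [(-0.3983, -0.3751)]
0.600 y -0.4000..-0.2358 [(-0.3975, -0.3741)]
0.605 y -0.3998..-0.2359 [(-0.3971
[... 2019 characters left out ...]
449..0.481 z0.056..0.071
y-0.055 x0.449..0.480 z0.065..0.076
y-0.050 x0.449..0.480 z0.069..0.078
y-0.045 x0.455..0.475 z0.068..0.073
y-0.040 x0.455..0.474 z0.064..0.068
y-0.035 x0.455..0.476 z0.062..0.067
y-0.030 x0.455..0.476 z0.066..0.072
y-0.025 x0.455..0.475 z0.071..0.075
y-0.020 x0.455..0.475 z0.076..0.080
y-0.015 x0.455..0.476 z0.081..0.085
y-0.010 x0.455..0.475 z0.086..0.090
y-0.005 x0.455..0.475 z0.091..0.095
y0.000 x0.455..0.476 z0.096..0.109
y0.005 x0.455..0.476 z0.108..0.114
y0.010 x0.455..0.475 z0.113..0.119
y0.015 x0.456..0.476 z0.103..0.124
y0.020 x0.456..0.475 z0.123..0.129
y0.025 x0.456..0.476 z0.127..0.132
y0.030 x0.456..0.474 z0.125..0.130
y0.035 x0.456..0.474 z0.122..0.126
```

View pics/w2.png

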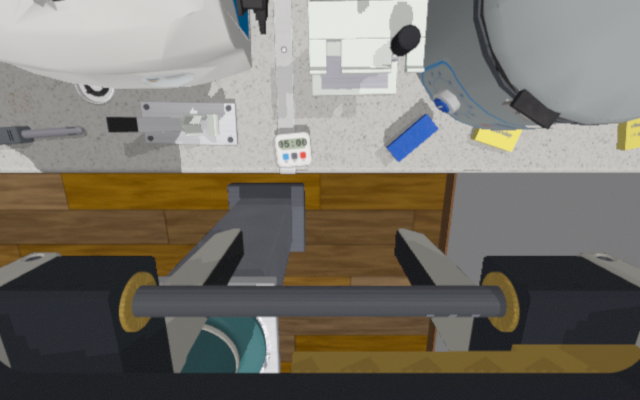

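Measurements:
- **Probe:** shoulder at (0.4468, 0.2518), axis at 94°. The tip-to-shoulder and handle lengths match.
- **Rest:** origin (0.4652,-0.0265), yaw 89.3°. The stop and pad heights agree with this.
- **Rack:** slot centre y=-0.2657, seat x≈0.555.

I'll now plan the poses and check IK for both grip signs.

```bash
cat > plan.py <<'E'
from h import *
np.set_printoptions(linewidth=200,suppress=True,precision=3)
r=np.radians; Z=np.array([0,0,1.]); GO=abs(env.grasp_offset)
def frame(x,z): return np.c_[x,np.cross(z,x),z]
def hz(a): return np.array([np.cos(a),np.sin(a),0])
# probe start
Pu=hz(r(94)); P0=np.array([.4468,.2518,.014]); RP0=frame(Pu,Z)
# rest
Ru=hz(r(89.3)); RO=np.array([.4652,-.0265,0]); ax=(Ru+Z)/2**.5; nr=(Z-Ru)/2**.5
RPr=frame(ax,nr); low=RO-.05*Ru+.045*Z; sh=low+.1*ax
# rack
Kx=hz(r(.6)); seat=np.array([.5545,-.2657,.135]); RPk=frame(Z,-Kx)
def tool(tz,y): y=y/np.linalg.norm(y); return np.c_[np.cross(y,tz),y,tz]
def tz1(th): return -Z*np.cos(th)-Pu*np.sin(th)
def tz2(ph): return -Z*np.cos(ph)-Ru*np.sin(ph)
TH,PH=r(20),r(20)
def grasp1(s,sg=1):
    R=tool(tz1(TH),sg*RP0[:,1]); t=P0+.030*Pu; t[2]=.006
    t=t-0*Z; g=P0+.030*Pu; g[2]=.006+GO*np.cos(TH); return g+GO*R[:,2],R
def grasp2(sg=1,shp=sh,s=.042):
    R=tool(tz2(PH),sg*RPr[:,1]); return shp+s*ax+GO*R[:,2],R
def carry(tcp,R,p,Rp,p2,Rp2):  # tool pose bringing probe from (p,Rp) to (p2,Rp2)
    M=Rp2@Rp.T; return p2+M@(tcp-p),M@R
E
cat > dry.py <<'E'
from plan import *
for sg in (1,-1):
    t,R=grasp1(0,sg); a=carry(t,R,P0,RP0,sh,RPr); b=carry(t,R,P0,RP0,sh+.08*Z,RPr)
    g,G=grasp2(sg)
    for sg2 in (1,-1):
        g,G=grasp2(sg2); c=carry(g,G,sh,RPr,seat+[-.09,0,.012],RPk); e=carry(g,G,sh,RPr,seat,RPk)
        if sg2==1: print(sg,'pick',t,kin.ik(t,R),'rest',a[0],kin.ik(*a),'above',kin.ik(*b))
        if sg==1: print(' regrip',sg2,g,kin.ik(g,G),'pre',c[0],kin.ik(*c),kin.ik(*e),'up',kin.ik(g+.09*Z,G))
E
python3 dry.py
```

```text
1 pick [0.445 0.275 0.006] [ 0.669  0.071  1.88  -0.291  1.4   -2.463] rest [0.466 0.017 0.127] [-0.289 -0.27   2.002  0.419  1.539  2.824] above [-0.289 -0.314  1.905  0.421  1.668  2.881]
 regrip 1 [0.466 0.017 0.128] [ 0.2   -0.265  1.98  -0.342  1.508 -2.893] pre [ 0.472 -0.266  0.172] [-0.718 -0.402  2.027  0.307  1.198 -2.365] [-0.601 -0.213  1.9    0.275  1.105 -2.263] up [ 0.2   -0.308  1.867 -0.342  1.655 -2.946]
 regrip -1 [0.466 0.017 0.128] [ 0.2   -0.265  1.98  -0.342  1.508  0.248] pre [ 0.472 -0.266  0.172] [-0.718 -0.402  2.027  0.307  1.198  0.777] [-0.601 -0.213  1.9    0.275  1.105  0.879] up [ 0.2   -0.308  1.867 -0.342  1.655  0.196]
-1 pick [0.445 0.275 0.006] [ 0.669  0.071  1.88  -0.291  1.4    0.679] rest [0.466 0.017 0.127] [-0.289 -0.27   2.002  0.419  1.539 -0.317] above [-0.289 -0.314  1.905  0.421  1.668 -0.26 ]
```

Sign -1 works for every pose without wrapping. Next: pick, lift and move above the rest.

```bash
cat > a.py <<'E'
from plan import *
def st(m): s=env.state(); print(m,round(s['t'],2),s['position'],'w',round(s['width'],3),'ff',s['finger_force'],s['ft_force'])
t,R=grasp1(0,-1)
env.gripper_to(.7); env.move_pose(t+.10*Z,R); env.movel(t,v=.12); st('at')
env.gripper_to(0.,f_grip=35); st('closed')
env.movel(t+.12*Z,v=.2); st('lift')
b=carry(t,R,P0,RP0,sh+.07*Z+.002*ax,RPr); env.move_pose(*b); st('above rest'); env.dwell(.2)
shot('scene','s4.png')
im=cv2.imread('pics/s4.png')[130:270,280:440]; cv2.imwrite('pics/c4.png',cv2.resize(im,None,fx=4,fy=4,interpolation=cv2.INTER_CUBIC))
E
python3 a.py
```

```text
at 10.69 [0.446 0.276 0.007] w 0.7 ff 0.0 [-0.298  0.457  0.077]
closed 11.37 [0.445 0.275 0.006] w 0.298 ff 35.00032961368561 [-1.495  0.277  1.309]
lift 12.12 [0.445 0.275 0.125] w 0.299 ff 34.999401569366455 [-0.337 -0.32  -2.257]
above rest 13.53 [0.466 0.019 0.198] w 0.266 ff 34.75698844646104 [-0.069  0.459 -0.877]
```

View pics/c4.png

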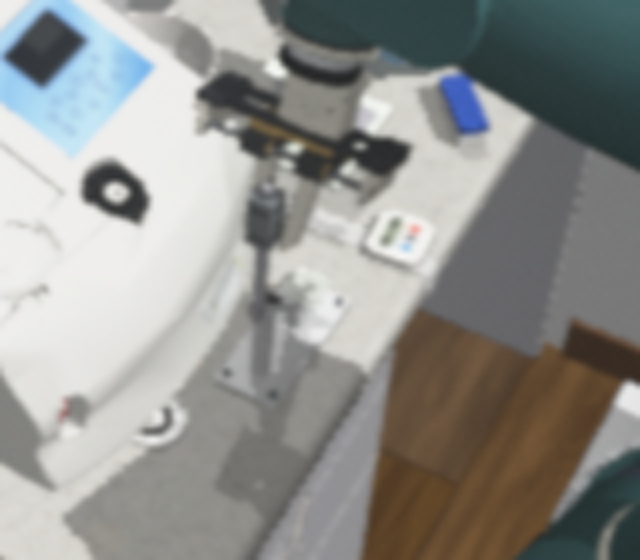

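The grip width fell from 27.8 to 24.7 mm, and in the crop the probe (handle at (262,215), shaft below it) looks turned in the grip. I'll measure its pose from the scene depth.

```bash
cat > b.py <<'E'
from fit import *
z=np.load('pics/s4.png.npz'); im,d=z['im'],z['d']; p=cloud('scene',d)
# crop px/4 + (280,130)
for c in [(255,195),(262,215),(262,235),(260,260),(258,280),(257,300),(258,325),(290,225),(300,200)]:
    u,v=int(c[0]/4+280),int(c[1]/4+130); print(c,(u,v),p[v,u].round(3),im[v,u])
s=env.state();print(s['width'],s['position'],s['finger_force'],s['ft_force'],s['tcp_rot'].round(2).tolist())
im,d=shot('wrist','w4.png')
E
python3 b.py
```

```text
(255, 195) (343, 178) [0.477 0.03  0.268] [121 123 124]
(262, 215) (345, 183) [0.463 0.039 0.257] [66 68 69]
(262, 235) (345, 188) [0.462 0.038 0.23 ] [76 79 80]
(260, 260) (345, 195) [0.459 0.042 0.198] [103 102 105]
(258, 280) (344, 200) [0.463 0.039 0.164] [109 108 110]
(257, 300) (344, 205) [0.46  0.041 0.138] [101 101 103]
(258, 325) (344, 211) [0.466 0.025 0.082] [116 115 116]
(290, 225) (352, 186) [0.447 0.013 0.225] [136 134 127]
(300, 200) (355, 180) [ 0.444 -0.001  0.246] [141 140 132]
0.2674699831119194 [0.46574091 0.01857054 0.19793426] 34.76826187921688 [ 0.2111246   1.32137785 -1.73030088] [[0.01, 1.0, 0.0], [0.91, -0.01, 0.42], [0.42, -0.0, -0.91]]
```

View pics/w4.png

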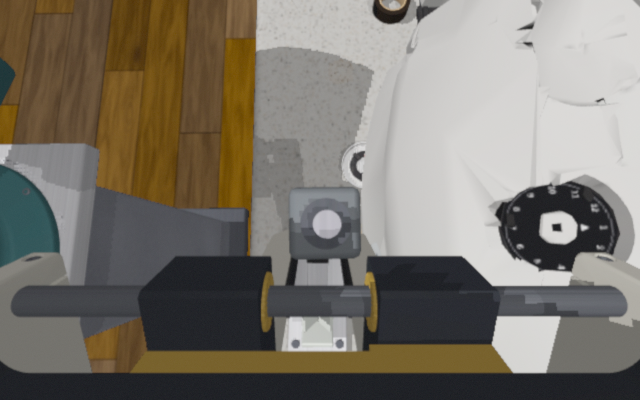

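The probe has swung about the pads and now hangs near vertical, with the handle's end face seen at (325,222). The pads caught it too near its top edge. It is still held, so I'll fit its pose exactly before going on.

```bash
cat > pose.py <<'E'
from fit import *
def svdline(q):
    c=np.median(q,0)
    for _ in range(4):
        u=np.linalg.svd(q-c,full_matrices=False)[2][0]; r=np.linalg.norm((q-c)-np.outer((q-c)@u,u),axis=1); q=q[r<max(.007,np.percentile(r,20))]; c=q.mean(0)
    return c,u*np.sign(u[2]),len(q)
if __name__=='__main__':
    z=np.load('pics/s4.png.npz'); im,d=z['im'],z['d']; p=cloud('scene',d)
    k=(p[...,0]>.445)&(p[...,0]<.48)&(p[...,1]>.005)&(p[...,1]<.06)
    for v in range(172,215):
        q=p[v][k[v]&(p[v][:,2]>.09)&(p[v][:,2]<.29)]
        if len(q): print(v,len(q),'x %.3f..%.3f y %.3f..%.3f z %.3f'%(q[:,0].min(),q[:,0].max(),q[:,1].min(),q[:,1].max(),np.median(q[:,2])))
    z=np.load('pics/w4.png.npz'); im,d=z['im'],z['d']; s=env.state()
    T=np.eye(4);T[:3,:3]=s['tcp_rot'];T[:3,3]=s['position']
    T=T@np.array(optics.get_calibration('wrist')['tool_from_camera'])
    p=cloud('wrist',d,T)
    for u,v in [(305,200),(345,200),(300,225),(350,225),(327,223),(305,245),(345,245),(325,190),(325,253)]: print((u,v),p[v,u].round(4))
    m=np.zeros(d.shape,bool);m[196:248,300:350]=1;q=p[m];q=q[abs(q[:,2]-np.median(q[:,2]))<.012]
    c=q.mean(0);print('plane',c,np.linalg.svd(q-c,full_matrices=False)[2][2], T[:3,3])
E
python3 pose.py
```

```text
173 1 x 0.446..0.446 y 0.008..0.008 z 0.290
175 1 x 0.479..0.479 y 0.011..0.011 z 0.265
176 5 x 0.464..0.478 y 0.016..0.020 z 0.270
177 8 x 0.455..0.474 y 0.010..0.028 z 0.271
178 9 x 0.454..0.477 y 0.013..0.030 z 0.268
179 10 x 0.453..0.476 y 0.014..0.040 z 0.270
180 10 x 0.451..0.475 y 0.017..0.041 z 0.269
181 11 x 0.448..0.477 y 0.006..0.041 z 0.264
182 11 x 0.447..0.477 y 0.008..0.044 z 0.260
183 12 x 0.446..0.477 y 0.006..0.040 z 0.255
184 11 x 0.447..0.475 y 0.007..0.042 z 0.248
185 10 x 0.448..0.475 y 0.013..0.041 z 0.244
186 11 x 0.447..0.472 y 0.013..0.043 z 0.240
187 11 x 0.447..0.473 y 0.013..0.042 z 0.234
188 11 x 0.448..0.476 y 0.019..0.042 z 0.230
189 10 x 0.449..0.475 y 0.016..0.045 z 0.228
190 11 x 0.447..0.477 y 0.019..0.045 z 0.218
191 8 x 0.445..0.467 y 0.022..0.044 z 0.219
192 6 x 0.447..0.469 y 0.019..0.043 z 0.207
193 4 x 0.455..0.465 y 0.033..0.039 z 0.202
194 4 x 0.455..0.466 y 0.033..0.037 z 0.195
195 4 x 0.456..0.465 y 0.032..0.042 z 0.192
196 4 x 0.453..0.463 y 0.033..0.040 z 0.188
197 4 x 0.456..0.462 y 0.030..0.041 z 0.182
198 2 x 0.458..0.462 y 0.032..0.
[... 644 characters left out ...]
0.2681]
(300, 225) [0.4599 0.0247 0.2709]
(350, 225) [0.4784 0.0246 0.2701]
(327, 223) [0.4697 0.0249 0.2758]
(305, 245) [0.4616 0.0174 0.2685]
(345, 245) [0.4767 0.0173 0.266 ]
(325, 190) [0.4694 0.0382 0.2684]
(325, 253) [0.4691 0.0144 0.2657]pose.py:19: RuntimeWarning: Mean of empty slice.
  c=q.mean(0);print('plane',c,np.linalg.svd(q-c,full_matrices=False)[2][2], T[:3,3])
  ret = um.true_divide(
Traceback (most recent call last):
  File "pose.py", line 19, in <module>
    c=q.mean(0);print('plane',c,np.linalg.svd(q-c,full_matrices=False)[2][2], T[:3,3])
                                ~~~~~~~~~~~~~~~~~~~~~~~~~~~~~~~~~~~~~~~~~^^^
IndexError: index 2 is out of bounds for axis 0 with size 0
```

The likely cause is my path: the hanging shaft's tip crossed the rest's high end (z≈0.13) and was pushed over. The probe now leans about 7° past vertical, held only by the shoulder edge of its handle. I'll raise it gently, carry it back over free worktop, tilt it towards lying and check it. Then I'll lay it down for a proper, deeper grip.

```bash
cat > c.py <<'E'
from plan import *
from scipy.spatial.transform import Rotation as Ro
def st(m): s=env.state(); print(m,round(s['t'],2),s['position'],'w',round(s['width'],3),'ff',round(s['finger_force'],1),s['ft_force'])
s=env.state(); t=s['position'].copy(); R=s['tcp_rot'].copy()
t[2]=.265; env.movel(t,v=.1); st('up')
t[1]+=.24; t[0]=.445; env.movel(t,v=.2); st('over')
t[2]=.17; R=Ro.from_euler('x',-45,degrees=True).as_matrix()@R
env.movel(t,R,v=.06); st('rot')
im,d=shot('scene','s5.png'); shot('wrist','w5.png')
np.savez('pics/w5_T.npz',T=np.r_[np.c_[env.state()['tcp_rot'],env.state()['position']],[[0,0,0,1]]]@np.array(optics.get_calibration('wrist')['tool_from_camera']))
p=cloud('scene',d); k=(p[...,0]>.41)&(p[...,0]<.48)&(p[...,1]>.12)&(p[...,1]<.36)&(p[...,2]>.015)&(p[...,2]<.3)
vu=np.argwhere(k); print(vu.min(0),vu.max(0))
a,b=vu.min(0)-12,vu.max(0)+12
im=cv2.imread('pics/s5.png')[a[0]:b[0],a[1]:b[1]]; cv2.imwrite('pics/c5.png',cv2.resize(im,None,fx=4,fy=4,interpolation=cv2.INTER_CUBIC)[:600,:800])
E
python3 c.py
```

```text
up 14.64 [0.466 0.018 0.264] w 0.269 ff 35.0 [ 0.632  0.258 -1.961]
over 16.0 [0.445 0.258 0.265] w 0.264 ff 35.0 [-0.294 -0.393 -1.762]
rot 17.73 [0.445 0.258 0.171] w 0.268 ff 34.9 [-0.645 -0.386 -1.98 ]
[237 303] [259 328]
```

View pics/c5.png

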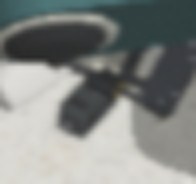

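The scene view shows only the handle end, at about crop (80,105), partly hidden by the arm. I'll measure it with the wrist depth instead.

```bash
cat > c2.py <<'E'
from fit import *
im,d,T=load(5); p=cloud('wrist',d,T)
for v in range(150,256,8): print(v,[tuple((p[v,u]*1000).round().astype(int)) if d[v,u]>0 else 0 for u in (305,327,345)],im[v,327])
z=np.load('pics/s5.png.npz'); ps=cloud('scene',z['d'])
k=(ps[...,0]>.41)&(ps[...,0]<.49)&(ps[...,1]>.12)&(ps[...,1]<.36)&(ps[...,2]>.015)&(ps[...,2]<.24)
q=ps[k]; print(len(q))
for y in np.arange(.14,.36,.01):
    w=q[abs(q[:,1]-y)<.005]
    if len(w): print('y%.2f n%d x%.3f..%.3f z%.3f..%.3f'%(y,len(w),w[:,0].min(),w[:,0].max(),w[:,2].min(),w[:,2].max()))
zw=p[(p[...,0]>.41)&(p[...,0]<.48)&(p[...,1]>.12)&(p[...,1]<.36)&(p[...,2]>.015)&(p[...,2]<.26)]
print('wrist n',len(zw), zw.min(0) if len(zw) else 0, zw.max(0) if len(zw) else 0)
E
python3 c2.py; python3 -c "
import cv2
im=cv2.imread('pics/w5.png');cv2.imwrite('pics/c6.png',cv2.resize(im[130:350,180:480],None,fx=2,fy=2))"
```

```text
150 [(np.int64(441), np.int64(328), np.int64(183)), (np.int64(450), np.int64(329), np.int64(185)), (np.int64(459), np.int64(326), np.int64(179))] [114 112 119]
158 [(np.int64(441), np.int64(326), np.int64(186)), (np.int64(450), np.int64(327), np.int64(189)), (np.int64(458), np.int64(324), np.int64(183))] [63 62 67]
166 [(np.int64(441), np.int64(324), np.int64(190)), (np.int64(450), np.int64(323), np.int64(189)), (np.int64(458), np.int64(324), np.int64(190))] [73 76 80]
174 [(np.int64(441), np.int64(322), np.int64(193)), (np.int64(450), np.int64(321), np.int64(192)), (np.int64(458), np.int64(321), np.int64(192))] [ 97 101 104]
182 [(np.int64(441), np.int64(318), np.int64(193)), (np.int64(450), np.int64(317), np.int64(192)), (np.int64(458), np.int64(317), np.int64(193))] [82 86 89]
190 [(np.int64(440), np.int64(313), np.int64(192)), (np.int64(450), np.int64(313), np.int64(192)), (np.int64(458), np.int64(313), np.int64(192))] [35 35 37]
198 [(np.int64(440), np.int64(308), np.int64(191)), (np.int64(450), np.int64(308), np.int64(191)), (np.int64(459), np.int64(307), np.int64(190))] [79 82
[... 827 characters left out ...]
.int64(0)), (np.int64(452), np.int64(253), np.int64(166)), (np.int64(460), np.int64(276), np.int64(190))] [130 129 134]
254 [(np.int64(427), np.int64(73), np.int64(0)), (np.int64(459), np.int64(71), np.int64(-1)), (np.int64(460), np.int64(276), np.int64(196))] [143 141 140]
130
y0.21 n1 x0.433..0.433 z0.159..0.159
y0.26 n2 x0.414..0.415 z0.195..0.201
y0.27 n4 x0.414..0.468 z0.188..0.196
y0.28 n3 x0.416..0.430 z0.166..0.197
y0.29 n16 x0.428..0.452 z0.165..0.192
y0.30 n24 x0.428..0.456 z0.171..0.194
y0.31 n28 x0.429..0.456 z0.165..0.196
y0.32 n35 x0.429..0.456 z0.169..0.199
y0.33 n17 x0.433..0.453 z0.171..0.193
wrist n 23559 [0.41001201 0.19900302 0.15393027] [0.47999929 0.33491428 0.25999971]
```

View pics/c6.png

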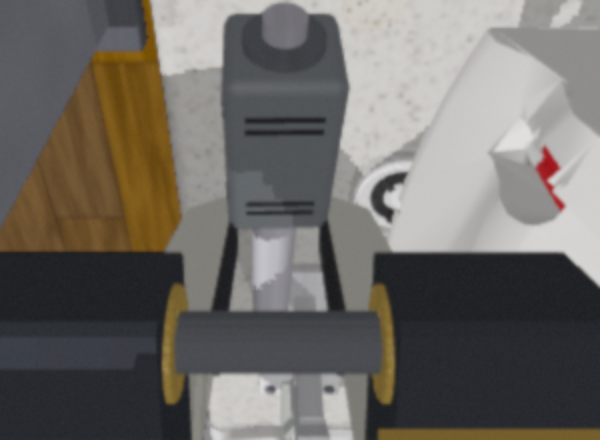

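The wrist crop shows the handle's top flat face, from (230,225) to (340,85). By depth it is only about 12° off level, with the handle up. That suits laying it flat: turn 12° more, lower, release, then re-measure from above.

```bash
cat > d.py <<'E'
from plan import *
from fit import rect
from scipy.spatial.transform import Rotation as Ro
def st(m): s=env.state(); print(m,round(s['t'],2),s['position'],'w',round(s['width'],3),'ff',round(s['finger_force'],1),s['ft_force'])
s=env.state(); t=s['position'].copy(); R=Ro.from_euler('x',-11,degrees=True).as_matrix()@s['tcp_rot']
t[2]=.08; env.movel(t,R,v=.1); st('low')
for z in (.035,.028,.022):
    t[2]=z; env.movel(t,v=.06); st(z)
    if abs(env.state()['ft_force'][2])>6: break
env.gripper_to(.7); st('open')
up=t.copy(); up[2]=.20; up[1]+=.0; R2=np.array([[0,-1,0],[-1,0,0],[0,0,-1.]]).T
env.movel(up-[0,0,.08],v=.2)
env.move_pose([.44,.12,.25],np.array([[-1,0,0],[0,1,0],[0,0,-1.]])) if 0 else env.move_pose([.42,.20,.26],np.array([[0,1,0],[1,0,0],[0,0,-1.]])); env.dwell(.25)
s=env.state(); T=np.eye(4);T[:3,:3]=s['tcp_rot'];T[:3,3]=s['position'];T=T@np.array(optics.get_calibration('wrist')['tool_from_camera'])
im,d_=shot('wrist','w6.png'); np.savez('pics/w6_T.npz',T=T); st('seen')
it,dt=shot('top','t6.png')
for nm,p in (('wrist',cloud('wrist',d_,T)),('top',cloud('top',dt))):
    for w,(z0,z1) in dict(shaft=(.012,.0225),handle=(.024,.04)).items():
        m=(p[...,0]>.39)&(p[...,0]<.52)&(p[...,1]>.10)&(p[...,1]<.40)&(p[...,2]>z0)&(p[...,2]<z1); q=p[m]
        if len(q)>15: print(nm,w,len(q),q.mean(0),rect(q),'y',np.percentile(q[:,1],[1,99]),'z',np.percentile(q[:,2],[10,50,90]))
E
python3 d.py
```

```text
low 18.88 [0.445 0.258 0.081] w 0.266 ff 34.9 [ 0.302  0.129 -2.428]
0.035 19.78 [0.445 0.258 0.035] w 0.266 ff 34.9 [-0.476  0.753 -2.19 ]
0.028 20.05 [0.445 0.258 0.028] w 0.263 ff 34.9 [ 0.049  0.539 -2.182]
0.022 20.3 [0.445 0.258 0.022] w 0.262 ff 34.9 [-0.106 -0.277 -2.5  ]
open 21.12 [0.445 0.258 0.022] w 0.7 ff 0.0 [1.246 0.229 0.482]
seen 22.75 [0.42  0.201 0.259] w 0.7 ff 0.0 [ 0.082 -0.945 -0.12 ]
wrist shaft 765 [0.445 0.231 0.019] (array([442.4, 252. ]), array([163.5,  23. ]), 88.81) y [0.172 0.332] z [0.017 0.019 0.021]
wrist handle 985 [0.446 0.298 0.027] (array([446.3, 298.5]), array([56.4, 27.9]), 89.53) y [0.27  0.325] z [0.026 0.027 0.028]
```

View pics/w6.png

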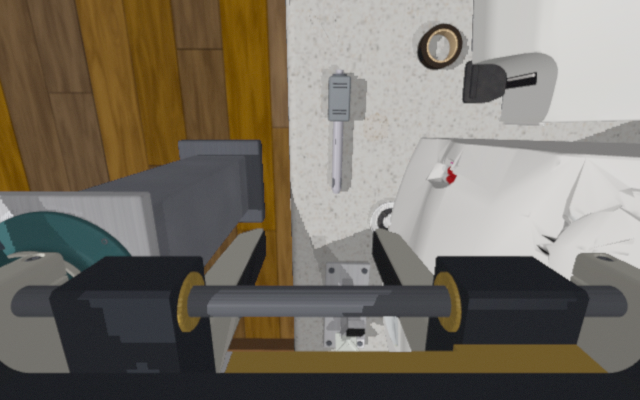

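The probe lies flat, with its handle at (340,97) and tip at (337,190) in w6. The handle rectangle fits 56.4x27.9 mm, with the shoulder at (0.446,0.270). Now I'll grip deeper and harder, lift high so the tip clears the rest, and lower it in vertically.

```bash
sed -i 's/^Pu=.*/Pu=hz(r(89.2)); P0=np.array([.4460,.2704,.014]); RP0=frame(Pu,Z)/; s/^TH,PH=.*/TH,PH=r(15),r(20)/; s/=\.006/=.004/g' plan.py
cat > e.py <<'E'
from plan import *
def st(m): s=env.state(); print(m,round(s['t'],2),s['position'],'w',round(s['width'],3),'ff',round(s['finger_force'],1),s['ft_force'])
t,R=grasp1(0,-1)
g,_=grasp1(0,-1); g[2]=.004+.0188*np.cos(TH)*0; t=np.array([t[0],t[1],.004])
env.move_pose(t+.08*Z,R); env.movel(t,v=.12); st('at')
env.gripper_to(0.,f_grip=50); st('closed')
env.movel(t+.25*Z,v=.3); st('lift')
C=lambda d:carry(t,R,P0,RP0,sh+d,RPr)
env.move_pose(*C(.14*Z+.002*ax)); env.dwell(.2); st('above')
im,d=shot('wrist','w7.png'); s=env.state()
T=np.eye(4);T[:3,:3]=s['tcp_rot'];T[:3,3]=s['position'];np.savez('pics/w7_T.npz',T=T@np.array(optics.get_calibration('wrist')['tool_from_camera']))
shot('scene','s7.png')
from fit import load
im,d,T=load(7); p=cloud('wrist',d,T); q=p.reshape(-1,3)
print('want shoulder',sh+.14*Z+.002*ax,'tip',low+.14*Z)
c=(q-(sh+.14*Z+.002*ax))@RPr  # probe-frame coords
k=(abs(c[:,1])<.02)&(abs(c[:,2])<.022)&(c[:,0]>-.11)&(c[:,0]<.07); c=c[k]
for lo in np.arange(-.11,.07,.01):
    w=c[(c[:,0]>=lo)&(c[:,0]<lo+.01)]
    if len(w)>3: print('%.2f n%d y %.3f..%.3f ztop %.4f'%(lo,len(w),w[:,1].min(),w[:,1].max(),np.percentile(w[:,2],90)))
E
python3 e.py
```

```text
at 24.45 [0.447 0.296 0.005] w 0.701 ff 0.0 [ 0.193 -0.411  0.464]
closed 25.13 [0.446 0.296 0.004] w 0.299 ff 50.0 [-1.531 -0.773  2.455]
lift 26.12 [0.446 0.295 0.252] w 0.295 ff 50.0 [ 0.356  0.67  -2.03 ]
above 27.77 [0.466 0.021 0.268] w 0.3 ff 50.0 [-0.01  -0.608 -2.613]
want shoulder [ 0.465 -0.004  0.257] tip [ 0.465 -0.076  0.185]
-0.07 n23 y -0.007..0.006 ztop 0.0031
-0.06 n157 y -0.008..0.006 ztop 0.0053
-0.05 n180 y -0.008..0.006 ztop 0.0054
-0.04 n183 y -0.008..0.005 ztop 0.0054
-0.03 n140 y -0.007..0.005 ztop 0.0054
0.01 n361 y -0.015..0.013 ztop 0.0128
0.02 n709 y -0.015..0.013 ztop 0.0129
0.03 n1074 y -0.020..0.020 ztop 0.0130
0.04 n1160 y -0.020..0.020 ztop 0.0173
0.05 n1651 y -0.015..0.013 ztop 0.0122
0.06 n247 y -0.006..0.004 ztop 0.0033
```

The probe is held exactly as intended, within about 1 mm. Lowering it into the rest.

```bash
cat > f.py <<'E'
from plan import *
def st(m): s=env.state(); print(m,round(s['t'],2),s['position'],'w',round(s['width'],3),'ff',round(s['finger_force'],1),s['ft_force'])
t,R=grasp1(0,-1); t=np.array([t[0],t[1],.004]); C=lambda d:carry(t,R,P0,RP0,sh+d,RPr)
env.movel(*C(.03*Z+.002*ax),v=.15); st('30')
f0=env.state()['ft_force']
for h in (.012,.006,.003,.0015):
    env.movel(*C(h*Z+.002*ax),v=.05); st(h)
    if np.linalg.norm(env.state()['ft_force']-f0)>6: break
env.gripper_to(.65); env.dwell(.1); st('open')
a=C(.0015*Z+.002*ax); b=a[0]-.10*a[1][:,2]; env.movel(b,v=.2); env.dwell(.4); st('back')
im,d=shot('wrist','w8.png'); s=env.state()
T=np.eye(4);T[:3,:3]=s['tcp_rot'];T[:3,3]=s['position'];T=T@np.array(optics.get_calibration('wrist')['tool_from_camera'])
p=cloud('wrist',d,T); c=((p.reshape(-1,3))-sh)@RPr
k=(abs(c[:,1])<.03)&(c[:,2]>-.002)&(c[:,2]<.03)&(c[:,0]>-.12)&(c[:,0]<.08); c=c[k]
for lo in np.arange(-.12,.08,.006):
    w=c[(c[:,0]>=lo)&(c[:,0]<lo+.006)]
    if len(w)>3: print('%.3f n%d y %.3f..%.3f ztop %.4f'%(lo,len(w),w[:,1].min(),w[:,1].max(),np.percentile(w[:,2],90)))
E
python3 f.py
```

```text
30 28.75 [0.466 0.02  0.159] w 0.298 ff 50.0 [-0.215  0.44  -1.478]
0.012 29.26 [0.466 0.021 0.14 ] w 0.299 ff 50.0 [ 0.606 -0.119 -1.644]
0.006 29.52 [0.466 0.02  0.134] w 0.304 ff 50.0 [-1.279 -1.127 -1.302]
0.003 29.77 [0.466 0.02  0.132] w 0.293 ff 50.1 [-5.034 -3.81  10.61 ]
open 30.6 [0.466 0.02  0.131] w 0.651 ff 0.0 [-0.326  0.433  0.481]
back 31.64 [ 0.465 -0.029  0.216] w 0.645 ff 0.0 [ 0.725 -0.518  0.43 ]
-0.078 n12 y -0.009..0.016 ztop 0.0020
-0.072 n72 y -0.014..0.016 ztop 0.0048
-0.066 n138 y -0.014..0.016 ztop 0.0086
-0.060 n74 y -0.013..0.012 ztop 0.0092
-0.054 n56 y -0.007..0.007 ztop 0.0091
-0.048 n62 y -0.007..0.007 ztop 0.0092
-0.042 n64 y -0.007..0.007 ztop 0.0091
-0.036 n60 y -0.006..0.007 ztop 0.0091
-0.030 n68 y -0.006..0.007 ztop 0.0095
-0.024 n65 y -0.006..0.006 ztop 0.0092
-0.018 n73 y -0.007..0.006 ztop 0.0092
-0.012 n42 y -0.007..0.005 ztop 0.0096
-0.006 n35 y -0.014..0.011 ztop 0.0159
0.000 n157 y -0.014..0.013 ztop 0.0166
0.006 n169 y -0.015..0.013 ztop 0.0167
0.012 n172 y -0.015..0.013 ztop 0.0168
0.018 n181 y -0.015..0.013 ztop 0.0167
0.024 n182 y -0.014..0.013 ztop 0.0167
0.030 n195 y -0.015..0.013 ztop 0.0167
0.036 n197 y -0.015..0.012 ztop 0.0168
0.042 n198 y -0.015..0.012 ztop 0.0168
0.048 n372 y -0.015..0.013 ztop 0.0163
0.054 n185 y -0.011..0.009 ztop 0.0110
0.060 n60 y -0.006..0.003 ztop 0.0069
```

View pics/w8.png

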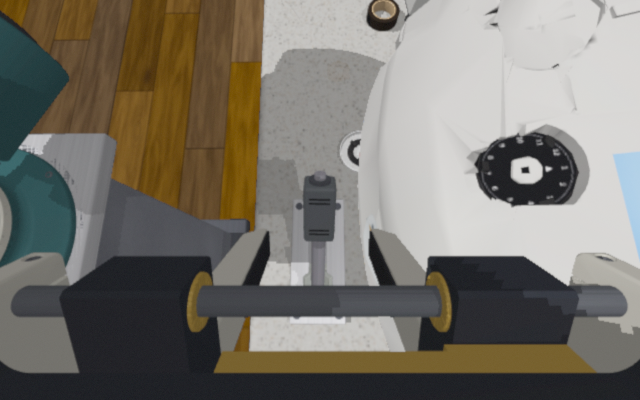

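w8 shows the probe lying in the rest with nothing touching it, its handle at (320,205). The depth puts its shoulder about 4 mm from the estimated place, which is a uniform y shift with slope and seating right, so it counts as seated. Next: regrip at the new angle, lift, and carry to in front of the rack.

```bash
cat > g.py <<'E'
from plan import *
def st(m): s=env.state(); print(m,round(s['t'],2),s['position'],'w',round(s['width'],3),'ff',round(s['finger_force'],1),s['ft_force'])
shp=sh+RPr@np.array([-.003,-.0005,.0027]); seat=np.array([.5535,-.2660,.135])
g,G=grasp2(-1,shp)
p=env.state()['position']; p[2]=.27; env.movel(p,v=.3)
env.move_pose(g-.10*G[:,2],G); env.movel(g,v=.15); st('at')
env.gripper_to(0.,f_grip=50); st('closed')
env.movel(g+.14*Z,v=.2); st('lift')
c=carry(g,G,shp,RPr,seat+[-.09,0,.10],RPk); env.move_pose(*c); env.dwell(.25); st('pre')
im,d=shot('wrist','w9.png'); s=env.state()
T=np.eye(4);T[:3,:3]=s['tcp_rot'];T[:3,3]=s['position'];T=T@np.array(optics.get_calibration('wrist')['tool_from_camera']); np.savez('pics/w9_T.npz',T=T)
shot('scene','s9.png'); shot('top','t9.png')
E
python3 g.py
```

```text
at 33.89 [0.467 0.013 0.128] w 0.651 ff 0.0 [ 0.687 -0.726  0.773]
closed 34.52 [0.466 0.014 0.128] w 0.299 ff 49.9 [-3.704  1.823  4.924]
lift 35.37 [0.466 0.013 0.266] w 0.296 ff 49.8 [-0.221  0.448 -2.339]
pre 36.98 [ 0.472 -0.265  0.26 ] w 0.297 ff 49.8 [ 0.23   0.503 -1.932]
```

View pics/w9.png

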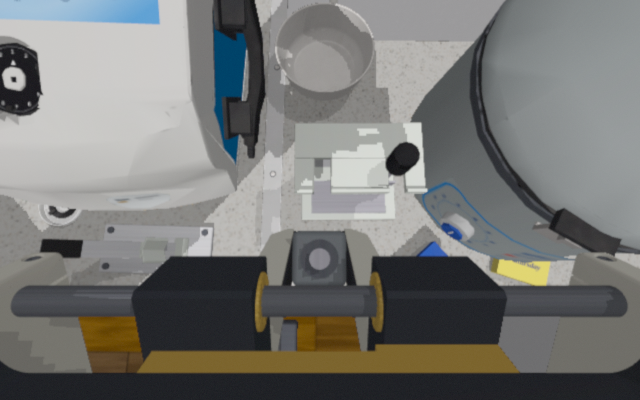

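I have gone past the 10-picture allowance: this was the 14th. I'll view no more and work from numbers only. w9 shows the handle end at (320,258) and the rack slot at (318,180). I'll compare them in depth.

```bash
cat > k.py <<'E'
from fit import *
im,d,T=load(9); p=cloud('wrist',d,T)
m=(p[...,0]>.43)&(p[...,0]<.50)&(p[...,1]>-.29)&(p[...,1]<-.24)&(p[...,2]>.27)&(p[...,2]<.302); m[:, :290]=0; m[:,352:]=0
q=p[m]; q=q[abs(q[:,2]-np.median(q[:,2]))<.004]
A=np.c_[q[:,:2],np.ones(len(q))]; print('end face',len(q),np.median(q,0),rect(q),'slopes',np.linalg.lstsq(A,q[:,2],rcond=None)[0][:2])
m=(p[...,0]>.50)&(p[...,0]<.64)&(p[...,1]>-.33)&(p[...,1]<-.2)&(p[...,2]>.125)&(p[...,2]<.145)
for x in np.arange(.515,.62,.005):
    y=np.sort(p[m&(abs(p[...,0]-x)<.0025)][:,1])
    if len(y)>5: g=np.diff(y); print('%.3f'%x,y[-1].round(4),len(y),[(round(float(y[j]),4),round(float(y[j+1]),4)) for j in np.where(g>.006)[0]])
# scene: shaft line
z=np.load('pics/s9.png.npz'); ps=cloud('scene',z['d'])
k=(ps[...,0]>.43)&(ps[...,0]<.50)&(ps[...,1]>-.30)&(ps[...,1]<-.235)&(ps[...,2]>.10)&(ps[...,2]<.30); q=ps[k]
for h in np.arange(.11,.30,.015):
    w=q[abs(q[:,2]-h)<.0075]
    if len(w)>2: print('scene z%.3f n%d x%.3f..%.3f y%.3f..%.3f'%(h,len(w),w[:,0].min(),w[:,0].max(),w[:,1].min(),w[:,1].max()))
E
python3 k.py
```

```text
end face 2710 [ 0.46459384 -0.26434562  0.29012683] (array([ 464.6, -265.3]), array([27.3, 31.4]), 0.8) slopes [-0.01049794  0.0045013 ]
0.525 -0.2374 119 [(-0.2762, -0.2573)]
0.530 -0.2369 311 [(-0.2761, -0.2573)]
0.535 -0.2367 331 [(-0.2763, -0.2571)]
0.540 -0.2364 322 [(-0.2754, -0.2571)]
0.545 -0.2364 335 [(-0.2753, -0.257)]
0.550 -0.2362 311 [(-0.2752, -0.2569)]
0.555 -0.2372 321 [(-0.2751, -0.2568)]
0.560 -0.2372 302 [(-0.2751, -0.2567)]
0.565 -0.237 367 []
0.570 -0.2369 387 []
0.575 -0.2367 372 []
0.580 -0.2365 374 []
0.585 -0.2365 360 []
0.590 -0.2364 373 []
0.595 -0.2362 372 []
0.600 -0.236 361 []
0.605 -0.236 216 []
scene z0.140 n7 x0.454..0.467 y-0.268..-0.259
scene z0.155 n10 x0.453..0.466 y-0.272..-0.258
scene z0.170 n11 x0.454..0.465 y-0.266..-0.254
scene z0.185 n10 x0.454..0.466 y-0.267..-0.253
scene z0.200 n10 x0.454..0.466 y-0.268..-0.261
scene z0.215 n9 x0.455..0.466 y-0.267..-0.255
scene z0.230 n8 x0.448..0.469 y-0.273..-0.253
scene z0.245 n22 x0.446..0.475 y-0.272..-0.251
scene z0.260 n9 x0.446..0.459 y-0.258..-0.244
scene z0.275 n13 x0.452..0.471 y-0.246..-0.237
```

The probe is upright to within 0.6°, at the expected height, with its axis within 1 mm of the slot centre (y≈-0.266). Now insert with force checks, lower, release and back off.

```bash
cat > l.py <<'E'
from plan import *
def st(m): s=env.state(); print(m,round(s['t'],2),s['position'].round(4),'w',round(s['width'],3),s['ft_force'])
t=env.state()['position'].copy(); t[1]=-.2661; t[2]-=.09
env.movel(t,v=.15); st('low'); f0=env.state()['ft_force']
ok=True
for dx in (.040,.055,.070,.080,.089):
    q=t+[dx,0,0]; env.movel(q,v=.1); st(dx)
    if np.linalg.norm(env.state()['ft_force']-f0)>8: ok=False; print('STOP'); break
if ok:
    for dz in (.005,.008,.010,.0115):
        env.movel(q-[0,0,dz],v=.04); st(dz)
        if np.linalg.norm(env.state()['ft_force']-f0)>5: break
E
python3 l.py
```

```text
low 37.88 [ 0.472 -0.266  0.171] w 0.3 [ 0.494  0.579 -1.957]
0.04 38.42 [ 0.512 -0.266  0.17 ] w 0.302 [-0.105  0.262 -1.758]
0.055 38.73 [ 0.526 -0.266  0.17 ] w 0.3 [-0.958  0.056 -2.214]
0.07 39.02 [ 0.542 -0.266  0.17 ] w 0.293 [ 2.037 -1.393 -2.074]
0.08 39.27 [ 0.552 -0.266  0.17 ] w 0.298 [ 1.977 -1.84  -1.912]
0.089 39.52 [ 0.561 -0.266  0.17 ] w 0.298 [ 0.511 -0.739 -0.821]
0.005 39.8 [ 0.56  -0.266  0.164] w 0.296 [-1.175  0.151 -2.589]
0.008 40.05 [ 0.56  -0.266  0.162] w 0.301 [-0.576  0.255 -2.073]
0.01 40.3 [ 0.561 -0.266  0.16 ] w 0.3 [ 0.376 -0.676  0.946]
0.0115 40.55 [ 0.561 -0.266  0.16 ] w 0.295 [-6.269  3.485 12.175]
```

Contact on the plate came at the expected height, with low force during insertion. Releasing, backing off and checking.

```bash
cat > m.py <<'E'
from plan import *
from fit import rect
env.gripper_to(.5); env.dwell(.2); s=env.state(); t=s['position']; R=s['tcp_rot']
env.movel(t-.12*R[:,2],v=.15); t=env.state()['position']; env.movel(t+[-.06,0,.04],v=.2); env.dwell(.6)
s=env.state(); T=np.eye(4);T[:3,:3]=s['tcp_rot'];T[:3,3]=s['position'];T=T@np.array(optics.get_calibration('wrist')['tool_from_camera'])
im,d=shot('wrist','w10.png'); im2,d2=shot('top','t10.png')
for nm,p in (('wrist',cloud('wrist',d,T)),('top',cloud('top',d2))):
    q=p[(p[...,0]>.51)&(p[...,0]<.6)&(p[...,1]>-.31)&(p[...,1]<-.22)&(p[...,2]>.18)&(p[...,2]<.194)]
    if len(q)>8:
        A=np.c_[q[:,:2],np.ones(len(q))]; print(nm,len(q),np.median(q,0),rect(q),'slopes',np.linalg.lstsq(A,q[:,2],rcond=None)[0][:2])
print(s['t'],s['position'],s['ft_force'],s['width'])
E
python3 m.py
```

```text
wrist 595 [ 0.548 -0.264  0.19 ] (array([ 552.8, -264.3]), array([28. , 27.9]), 0.91) slopes [0.116 0.012]
top 66 [ 0.55  -0.266  0.19 ] (array([ 550.3, -267.1]), array([28.7, 27. ]), 88.52) slopes [ 0.082 -0.041]
43.3583 [ 0.45  -0.266  0.306] [-0.243  0.248  0.038] 0.5029306444224575
```

The position fits: end face at z 0.190 and centred on the seat. The slope may be skewed by the side face and stub, so I'll refit it robustly.

```bash
cat > n.py <<'E'
from plan import *
s=env.state(); T=np.eye(4);T[:3,:3]=s['tcp_rot'];T[:3,3]=s['position'];T=T@np.array(optics.get_calibration('wrist')['tool_from_camera'])
d=np.load('pics/w10.png.npz')['d']; p=cloud('wrist',d,T).reshape(-1,3)
q=p[(p[:,0]>.535)&(p[:,0]<.57)&(p[:,1]>-.28)&(p[:,1]<-.25)&(p[:,2]>.15)&(p[:,2]<.21)]
for x in np.arange(.537,.57,.003):
    w=q[abs(q[:,0]-x)<.0015]; 
    if len(w): print('%.3f'%x,len(w),np.percentile(w[:,2],[10,50,90]).round(4))
w=q[q[:,0]<.5415]; print('front face: ', [(round(h,3),round(float(np.median(w[abs(w[:,2]-h)<.004][:,0])),4)) for h in np.arange(.15,.19,.008) if (abs(w[:,2]-h)<.004).sum()>5])
E
python3 n.py
```

```text
0.540 285 [0.155 0.176 0.189]
0.543 90 [0.188 0.19  0.191]
0.546 84 [0.19  0.191 0.194]
0.549 83 [0.189 0.193 0.198]
0.552 75 [0.189 0.194 0.199]
0.555 76 [0.19  0.194 0.199]
0.558 52 [0.19  0.193 0.197]
0.561 59 [0.189 0.191 0.194]
0.564 60 [0.189 0.19  0.191]
0.567 22 [0.189 0.19  0.191]
front face:  [(np.float64(0.15), 0.5393), (np.float64(0.158), 0.5395), (np.float64(0.166), 0.5395), (np.float64(0.174), 0.5394), (np.float64(0.182), 0.5395), (np.float64(0.19), 0.54)]
```

The front face is vertical and the end face is level (0.190 at both edges), so the probe hangs upright and released. Handing in.

```bash
python3 -c "
from rig import job; print(job.sign_off())"
```

```text
the job is handed in; nothing more can be done
None
```

The probe was laid and released in the rest, regripped at a new angle, hung upright in the free rack slot and released, and I handed the job in at about 43 s; it took a second pick because on the first carry the probe turned in the grip, most likely from its tip catching the rest, and I viewed 14 pictures against the allowed 10.

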